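# Pack the pipe-fitting caddy

## Robot

A 6-joint arm with a two-finger parallel gripper is mounted at the origin on the work surface. World frame = base frame: x ahead of the robot, y to its left, z up, the work surface at z = 0. Lengths are in m, angles in degrees, forces in N, time in s.
With the tool pointing down it reaches from about 0.35 to 0.875 m from the base axis. Payload 4.2 kg.
Tool frame: the origin (TCP) lies on the centre line of the jaws, within the pads' length; the fingertips stand tip_reach ahead of it and the grasp point (between the pads) is the TCP (tip_reach is the distance from the TCP to the fingertips, in m); z points along the fingers, y is the line along which they close (so a half turn about z gives the same grasp; the last joint's range is limited). The gripper opens to 87 mm and grips with 3 to 60 N. Pads are 19 mm wide; open, the fingers measure 117 mm over their backs; the gripper's body (75 mm by 190 mm) begins 51 mm behind the grasp point.
Start: joints at [84.087, 22.042, 0.453, 0, -68.411, -14.817], TCP at [0.221, 0.585, 0.242] pointing down, gripper open.
Joint ranges: [-179.83, 179.83], [-69.29, 118.12], [-61.27, 80.66], [-181.25, 117.63], [-171.15, -9.14], [-177.46, 177.46]. Speed limits (degrees/s): [159.86, 159.86, 180, 180, 180, 180].

## Interface

Orientations are given as a 3x3 rotation matrix whose columns are the frame's x, y, z axes.
In Python, from station import sense, capture, finish_job, tip_reach gives the robot as it stands.
- The arm moves only by the tool arm_command, never from a script. Its argument "deltas" is a list of rows, each a list of 7 numbers: the turn, a rotation vector about the tool's x, y, z in rad, then the shift along the tool's x, y, z in cm, then the closure, from -1 (fully open) to 1 (shut), so that 0 is half open. In form: [[rx, ry, rz, dx, dy, dz, hand], ...]. A call has 1 to 8 rows; each row is the pose to reach, as a shift and turn from the pose commanded when the call began, along the tool's axes at that moment; what a row does not reach only later rows make up. A row lasts 1/12 s, in which the tool goes at most 41.7 mm and 7.16 degrees, less where a joint would pass 70% of its speed; a pose out of reach is approached as far as the arm can. A call with a gripper value outside its range is refused whole. The fingers move at their own pace and stop on an object; the grip force is fixed at half the most. Time passes only in rows, so rows that repeat a pose let the fingers close. It gives the time, the measured TCP pose, the force, the opening and the grip force at its end, in the units of the state.
- sense(): the state, without advancing time (a new reading comes with each control period).
- capture(name): name is "scene" or "top" or "wrist"; returns a dict with "pixels" (400x640x3 uint8, blue, green, red), "fovy" (degrees; the focal length in pixels is half the picture's height over the tangent of half this angle, whatever the lens; pixels are square), "cx", "cy" (the principal point, pixels), "rvec" (rotation vector, rad) and "tvec" (3), from world to camera coordinates, as OpenCV has them. Camera axes: x right, y down, z forward; pixel columns grow to the right and rows downward; lengths in m; the calibration is good to about 2 mm. A picture is of the moment at which its call begins. There is no depth.
- finish_job(): hands the job in; it is judged then, once.
The state is a dict: "time_s": time; "joints": joint angles; "joint_velocities": joint speeds; "effort": joint torques, N m; "tcp_pos": TCP position; "ee_rot": TCP orientation; "wrist_force": force on the tool from outside, world axes, zero at the start; "moment": the same for the moment, N m; "gripper_width": opening from 0.0 (shut) to 1.0 (fully open); "gripper_force": force on a finger pad.
Only numpy, scipy, OpenCV 4.12 (cv2) and the standard library are available. Lean on these libraries where they do the work, as an engineer would, in place of code of your own. Each camera call takes 0.05 s, during which the arm holds its last target. There are 200 camera calls.

## Task

Pack the wooden caddy for the plumbing job: put the right-angle elbow, the tee, the floor flange and the end cap each into the bin that has its shape painted on the floor, lying flat on the bin's floor the same way up as it lay on the bench (it may be turned any way round). The four-way cross and the 45 degree bend are not needed: leave them lying where they are.

Things in the scene. Friction and masses are not known exactly. Their poses are not given: they have to be found in the camera images.
- elbow: Right-angle pipe elbow with two open ends, about 56 x 56 mm. Steel; 32 mm diameter sleeves at its open ends, 26 mm between; lies flat, arm axes 16 mm up. Origin: centre of its 56 mm square, at the underside. The arm axes meet at (-12,-12) mm; one arm runs from there 40 mm along +x, the other 40 mm along +y; the last 14 mm of each arm is the sleeve. About 0.15 kg.
- tee: Pipe tee with three open ends, 72 x 56 mm. Steel; 32 mm diameter sleeves at its open ends, 26 mm between; lies flat, arm axes 16 mm up. Origin: centre of its 72 x 56 mm outline, at the underside. The straight run lies along x at y = -12 mm, from x = -36 to +36 mm; the branch leaves it at x = 0 along +y and ends at y = +28 mm; the last 14 mm of each end is the sleeve. About 0.2 kg.
- flange: Round steel floor flange: disc 76 mm in diameter and 7 mm thick with four screw holes, and on it a round hub 34 mm in diameter with a black bore, up to 30 mm above the underside (grip it by the hub). Origin: centre of its underside, z up. About 0.3 kg.
- cap: Round steel end cap, 36 mm in diameter, standing 30 mm high with straight sides up to 22 mm and a domed, closed top. Origin: centre of its underside, z up. About 0.12 kg.
- cross: Look-alike: pipe cross with FOUR open ends, 72 x 72 mm, 32 mm high, same steel. It has no bin and stays where it lies. Origin: centre of its underside; arms along x and y.
- bend: Look-alike: obtuse pipe bend with two open ends (45 degree bend, its arms 135 degrees apart), about 70 x 40 mm, 32 mm high, same steel. It has no bin and stays where it lies. Origin: at the underside, 8 mm on the +y side of the point where the arm axes meet; from that point one arm runs 36 mm along -x, the other 36 mm midway between +x and +y.
- bin_elbow: White steel bin in the wooden caddy, 106 mm square, walls 3 mm thick, 14 mm above its 3 mm floor; painted black on its floor: the elbow's right-angled L shape, full size. Origin: centre of its underside, 8 mm above the bench; x, y parallel to its walls, z up. The caddy (236 mm square, rim 29 mm above the bench) holds four such bins, two by two.
- bin_tee: White steel bin in the wooden caddy, 106 mm square, walls 3 mm thick, 14 mm above its 3 mm floor; painted black on its floor: the tee's T shape. Origin: centre of its underside, 8 mm above the bench; x, y parallel to its walls, z up. The caddy (236 mm square, rim 29 mm above the bench) holds four such bins, two by two.
- bin_flange: White steel bin in the wooden caddy, 106 mm square, walls 3 mm thick, 14 mm above its 3 mm floor; painted black on its floor: the flange's large disc, 76 mm in diameter, with four small white dots for the screw holes. Origin: centre of its underside, 8 mm above the bench; x, y parallel to its walls, z up. The caddy (236 mm square, rim 29 mm above the bench) holds four such bins, two by two.
- bin_cap: White steel bin in the wooden caddy, 106 mm square, walls 3 mm thick, 14 mm above its 3 mm floor; painted black on its floor: the cap's small plain disc, 36 mm in diameter. Origin: centre of its underside, 8 mm above the bench; x, y parallel to its walls, z up. The caddy (236 mm square, rim 29 mm above the bench) holds four such bins, two by two.
There are look-alikes about, which are no part of the job. What is shaped like the cap but orange or red is not meant. Leave any pink look-alike of the elbow alone.

How it is judged:
By the outcome, as a careful person would: the job done as asked, in the order asked, and still so for the second after the job is handed in, with the robot touching nothing.
It also fails if it takes over 102 s, if anything falls off the work surface, if the arm or the gripper's body presses on something with over 40 N, if the wrist force passes 120 N, or if a joint passes its speed limit or range.

## Working session

There is one attempt and no reset: what is moved stays moved. The work goes in short steps, Python scripts to look and compute and a tool call to move; the robot and the scene stay as the last step left them, time stands still between calls to the robot, and variables do not carry over. Pictures are saved under pics/ and viewed, at most 14 in all, crops included, and the job is handed in when it is done.

Besides the shell and the picture viewer there is one more tool, called after ">>>" in YAML: its name, and indented under it one key for each argument. arm_command: Moves the arm, as the interface text tells. Its arguments: {"type":"object","properties":{"deltas":{"type":"array"}},"required":["deltas"]}

```bash
ls; mkdir -p pics; cat > h.py <<'E'
import numpy as np, cv2
from station import sense, capture, finish_job, tip_reach
def cam(n):
    c=capture(n); R,_=cv2.Rodrigues(np.array(c["rvec"],float)); t=np.array(c["tvec"],float).ravel()
    f=200/np.tan(np.radians(c["fovy"])/2); return c["pixels"],R,t,f,c["cx"],c["cy"]
def ray(C,u,v):
    _,R,t,f,cx,cy=C; d=R.T@np.array([(u-cx)/f,(v-cy)/f,1.]); return -R.T@t,d
def onz(C,u,v,z):
    o,d=ray(C,u,v); return o+d*(z-o[2])/d[2]
def proj(C,P):
    _,R,t,f,cx,cy=C; p=R@np.array(P)+t; return np.array([cx+f*p[0]/p[2],cy+f*p[1]/p[2]])
def tri(C1,p1,C2,p2):
    o1,d1=ray(C1,*p1);o2,d2=ray(C2,*p2)
    s=np.linalg.lstsq(np.c_[d1,-d2],o2-o1,rcond=None)[0]
    a,b=o1+s[0]*d1,o2+s[1]*d2; return (a+b)/2,np.linalg.norm(a-b)
E
python3 - <<'E'
from h import *
print(tip_reach); s=sense(); print(s["tcp_pos"],s["ee_rot"],s["gripper_width"])
for n in("scene","top","wrist"):
    C=cam(n); cv2.imwrite(f"pics/{n}0.png",C[0]); print(n,-C[1].T@C[2],C[3:])
E
```

```text
pics
0.019
[0.22102714 0.58399451 0.24044899] [[ 9.35193281e-01 -3.54137093e-01 -6.67734126e-04]
 [-3.54137699e-01 -9.35190866e-01 -2.12942957e-03]
 [ 1.29651143e-04  2.22789806e-03 -9.99997510e-01]] 0.9976327074282356
scene [ 0.94326581 -0.72485909  1.02940716] (np.float64(412.1026164294153), 320.41716855916764, 197.2846042783419)
top [ 0.47762589 -0.12902408  1.15255052] (np.float64(455.97724160489594), 317.28354954610506, 202.65827710017476)
wrist [0.29394121 0.55833371 0.38380968] (np.float64(305.586490914123), 318.4614453108924, 201.73118826876197)
```

View pics/top0.png

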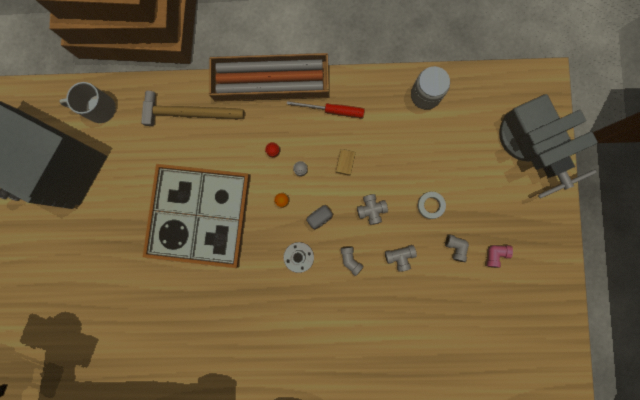

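View pics/scene0.png

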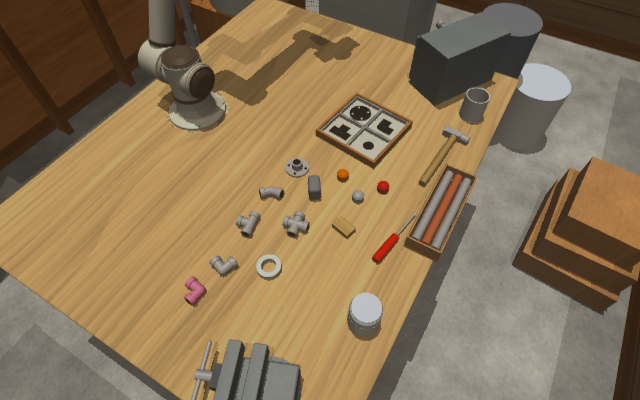

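View pics/wrist0.png

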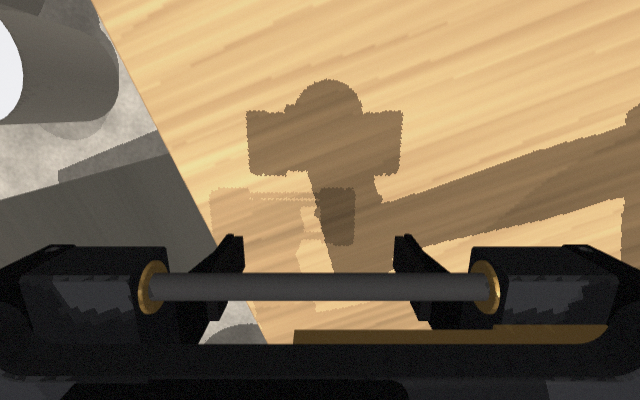

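The top view shows the caddy at (197,216) with its bins: elbow upper left, cap upper right, flange lower left, tee lower right. The loose parts are the elbow (457,247), tee (401,257), flange (298,257) and grey cap (300,169). The look-alikes are the cross (372,209) and bend (351,261). The scene view agrees. The wrist view shows only bench.

```bash
cat > m.py <<'E'
from h import *
T=cam("top");S=cam("scene")
np.save("T.npy",np.array(T,dtype=object),allow_pickle=True);np.save("S.npy",np.array(S,dtype=object),allow_pickle=True)
def blobs(C,x0,y0,x1,y1):
    im=C[0][y0:y1,x0:x1]; h=cv2.cvtColor(im,cv2.COLOR_BGR2HSV)
    m=(h[...,1]<70).astype(np.uint8)*255
    n,l,st,ce=cv2.connectedComponentsWithStats(m)
    return [(st[i],ce[i]+[x0,y0]) for i in range(1,n) if st[i][4]>60]
for n,C,w in(("top",T,(140,130,520,290)),("scene",S,(170,90,420,310))):
    print(n)
    for st,ce in blobs(C,*w):
        print(st[4],st[2:4],ce.round(1),onz(C,*ce,.015).round(3))
a=cv2.resize(T[0][140:285,140:480],None,fx=2.3,fy=2.3,interpolation=cv2.INTER_CUBIC)
b=cv2.resize(S[0][90:290,170:420],None,fx=1.3,fy=1.3,interpolation=cv2.INTER_CUBIC)
cv2.imwrite("pics/c1.png",a)
b=cv2.resize(S[0][90:290,170:430],None,fx=3,fy=3,interpolation=cv2.INTER_CUBIC)
cv2.imwrite("pics/c2.png",b)
E
python3 m.py
```

```text
top
372 [20 29] [510.9 141.6] [ 0.728 -0.584  0.015]
148 [13 14] [300.1 168.2] [ 0.674 -0.054  0.015]
7142 [96 94] [196.3 215.3] [0.561 0.21  0.015]
412 [28 27] [431.5 204.8] [ 0.574 -0.379  0.015]
514 [30 30] [372.2 209. ] [ 0.567 -0.232  0.015]
346 [25 23] [319.2 216.8] [ 0.55  -0.1    0.015]
336 [23 27] [458.3 247.4] [ 0.467 -0.44   0.015]
717 [30 31] [298.3 257.1] [ 0.451 -0.046  0.015]
302 [22 28] [350.3 260.4] [ 0.44  -0.174  0.015]
447 [30 25] [401.1 256.9] [ 0.447 -0.299  0.015]
scene
186 [25 11] [183.   95.1] [-0.08   0.02   0.015]
1434 [58 39] [198.2 112.5] [ 0.027 -0.022  0.015]
2401 [87 64] [365.3 127.2] [0.565 0.21  0.015]
326 [23 19] [296.8 167.3] [ 0.458 -0.056  0.015]
267 [13 24] [313.8 186.9] [ 0.544 -0.094  0.015]
189 [24 12] [270.2 191.6] [ 0.439 -0.176  0.015]
123 [12 14] [357.5 196.3] [ 0.675 -0.058  0.015]
318 [24 25] [247.7 221.9] [ 0.444 -0.298  0.015]
377 [26 25] [295.5 222.7] [ 0.565 -0.231  0.015]
86 [ 8 19] [416.7 232.3] [ 0.878 -0.084  0.015]
375 [25 26] [268.3 266.3] [ 0.575 -0.383  0.015]
312 [28 19] [222.7 264.3] [ 0.466 -0.441  0.015]
101 [10 20] [416.2 302.7] [ 0.958 -0.276  0.015]
460 [34 17] [365.3 302.1] [ 0.845 -0.34   0.015]
```

View pics/c1.png

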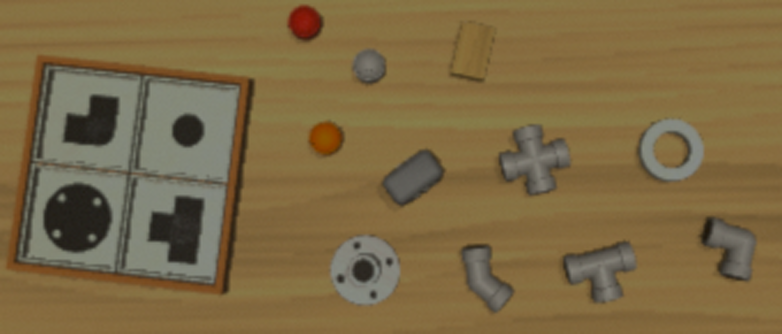

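View pics/c2.png

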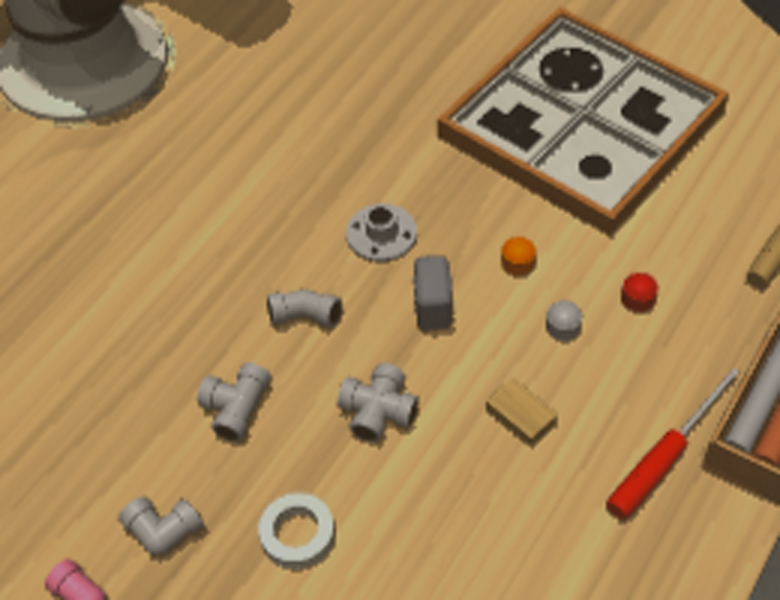

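The crops show the parts clearly. The elbow's corner is at about (463,244), with arms ending near (450,240) and (460,257). The cap is the grey ball at (300,168). I'll move over the elbow and tee and look with the wrist camera.

```bash
cat >> h.py <<'E'
def go(x,y,z,ang=None):
    """row to reach TCP (x,y,z), tool down, tool x axis at world angle ang (deg)"""
    from scipy.spatial.transform import Rotation as Ro
    s=sense(); R=np.array(s["ee_rot"]); p=np.array(s["tcp_pos"])
    if ang is None: ang=np.degrees(np.arctan2(R[1,0],R[0,0]))
    a=np.radians(ang); G=np.array([[np.cos(a),np.sin(a),0],[np.sin(a),-np.cos(a),0],[0,0,-1]])
    r=Ro.from_matrix(R.T@G).as_rotvec(); d=R.T@(np.array([x,y,z])-p)*100
    print("row",r.round(3).tolist(),d.round(2).tolist(),"dist",np.linalg.norm(d).round(1),"turn",np.degrees(np.linalg.norm(r)).round(1))
def st():
    s=sense();R=np.array(s["ee_rot"]);print("t",round(s["time_s"],2),"tcp",np.round(s["tcp_pos"],4),"ang",np.degrees(np.arctan2(R[1,0],R[0,0])).round(2),"w",round(s["gripper_width"]*87,1),"gf",s["gripper_force"],"F",np.round(s["wrist_force"],1),"j6",round(s["joints"][5],1))
E
python3 - <<'E'
from h import *
C=cam("wrist");R=np.array(sense()["ee_rot"])
print("cam axes in tool",(R.T@C[1].T).round(3).tolist())
T=np.load("T.npy",allow_pickle=True)
for n,u,v in(("corner",462.6,243.5),("A",449.6,240),("B",459.6,257.4)): print(n,onz(T,u,v,.016).round(3))
go(.40,-.37,.25,-15)
E
```

```text
cam axes in tool [[-0.0, -0.959, -0.283], [1.0, -0.0, 0.001], [-0.001, -0.283, 0.959]]
corner [ 0.476 -0.451  0.016]
A [ 0.486 -0.42   0.016]
B [ 0.443 -0.442  0.016]
row [0.001, -0.0, -0.1] [50.51, 82.93, -0.82] dist 97.1 turn 5.7
```

```bash
python3 -c "
from h import *
go(.50,.2,.25,-15)"
```

```text
row [0.001, -0.0, -0.1] [39.69, 26.08, -0.86] dist 47.5 turn 5.7
```

>>> arm_command:
  deltas:
    - [0, 0, -0.1, 39.7, 26, -0.9, -1]
    - [0, 0, -0.1, 39.7, 26, -0.9, -1]
    - [0, 0, -0.1, 39.7, 26, -0.9, -1]
    - [0, 0, -0.1, 39.7, 26, -0.9, -1]
    - [0, 0, -0.1, 39.7, 26, -0.9, -1]
    - [0, 0, -0.1, 39.7, 26, -0.9, -1]
    - [0, 0, -0.1, 39.7, 26, -0.9, -1]
    - [0, 0, -0.1, 39.7, 26, -0.9, -1]

```text
time_s: 0.97
tcp_pos: [0.418, 0.3133, 0.2482]
ee_rot: [[0.966, -0.258, 0.0], [-0.258, -0.966, 0.001], [0.0, -0.001, -1.0]]
wrist_force: [0.6, 0.6, -0.5]
gripper_width: 1.003
gripper_force: 0.0
```

```bash
python3 -c "
from h import *
st();go(.46,-.08,.25,-15);go(.40,-.37,.18,-15)"
```

```text
t 0.97 tcp [0.418  0.3133 0.2482] ang -14.97 w 87.2 gf 0.0 F [ 0.6  0.6 -0.5] j6 20.4
row [-0.001, -0.0, 0.0] [14.22, 36.91, -0.2] dist 39.6 turn 0.0
row [-0.001, -0.0, 0.0] [15.91, 66.48, 6.79] dist 68.7 turn 0.0
```

>>> arm_command:
  deltas:
    - [0, 0, 0, 14.2, 36.9, 0, -1]
    - [0, 0, 0, 14.2, 36.9, 0, -1]
    - [0, 0, 0, 14.2, 36.9, 0, -1]
    - [0, 0, 0, 14.2, 36.9, 0, -1]
    - [0, 0, 0, 14.2, 36.9, 0, -1]
    - [0, 0, 0, 14.2, 36.9, 0, -1]
    - [0, 0, 0, 14.2, 36.9, 0, -1]
    - [0, 0, 0, 14.2, 36.9, 0, -1]

```text
time_s: 1.63
tcp_pos: [0.4521, -0.0184, 0.2483]
ee_rot: [[0.966, -0.258, 0.001], [-0.258, -0.966, 0.0], [0.001, -0.001, -1.0]]
wrist_force: [1.8, -0.3, 0.3]
gripper_width: 0.999
gripper_force: 0.0
```

```bash
python3 -c "
from h import *
st();go(.40,-.37,.18,-15)"
```

```text
t 1.63 tcp [ 0.4521 -0.0184  0.2483] ang -14.97 w 86.9 gf 0.0 F [ 1.8 -0.3  0.3] j6 56.7
row [-0.001, -0.001, 0.001] [4.04, 35.32, 6.82] dist 36.2 turn 0.1
```

>>> arm_command:
  deltas:
    - [0, 0, 0, 4, 35.3, 6.8, -1]
    - [0, 0, 0, 4, 35.3, 6.8, -1]
    - [0, 0, 0, 4, 35.3, 6.8, -1]
    - [0, 0, 0, 4, 35.3, 6.8, -1]
    - [0, 0, 0, 4, 35.3, 6.8, -1]
    - [0, 0, 0, 4, 35.3, 6.8, -1]
    - [0, 0, 0, 4, 35.3, 6.8, -1]
    - [0, 0, 0, 4, 35.3, 6.8, -1]

```text
time_s: 2.3
tcp_pos: [0.4032, -0.3422, 0.185]
ee_rot: [[0.966, -0.259, 0.001], [-0.259, -0.966, -0.0], [0.001, 0.0, -1.0]]
wrist_force: [0.7, 0.4, 0.4]
gripper_width: 0.998
gripper_force: 0.0
```

>>> arm_command:
  deltas:
    - [0, 0, 0, 0, 1.5, 0, -1]
    - [0, 0, 0, 0, 1.5, 0, -1]
    - [0, 0, 0, 0, 1.5, 0, -1]

```text
time_s: 2.55
tcp_pos: [0.3994, -0.3553, 0.1848]
ee_rot: [[0.965, -0.261, -0.001], [-0.261, -0.965, 0.0], [-0.001, -0.0, -1.0]]
wrist_force: [0.5, 1.0, 0.4]
gripper_width: 0.998
gripper_force: 0.0
```

```bash
python3 - <<'E'
from h import *
st(); C=cam("wrist"); np.save("W1.npy",np.array(C,dtype=object)); cv2.imwrite("pics/w1.png",C[0])
E
```

```text
t 2.55 tcp [ 0.3994 -0.3553  0.1848] ang -15.13 w 86.8 gf 0.0 F [0.5 1.  0.4] j6 99.1
```

View pics/w1.png

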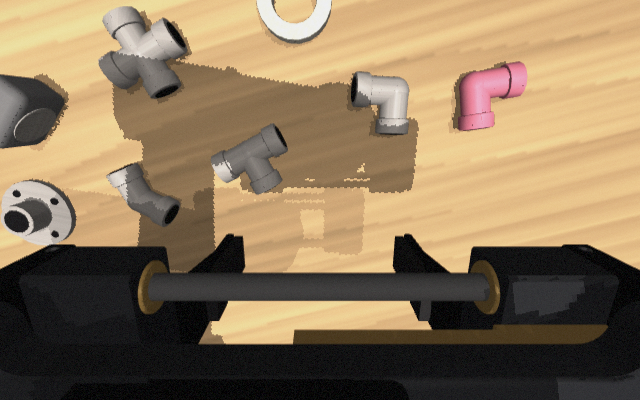

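The wrist view shows the elbow with its corner at about (395,87) and open ends at (355,90) and (393,130). The tee's run goes from (222,165) to (280,140), with the branch to (268,187). The pink elbow at (490,95) is left alone. I'll enlarge both for accurate points.

```bash
python3 - <<'E'
from h import *
W=np.load("W1.npy",allow_pickle=True)
a=cv2.resize(W[0][60:145,340:425],(510,510),interpolation=cv2.INTER_CUBIC);cv2.imwrite("pics/z1.png",cv2.resize(a,(390,390)))
b=cv2.resize(W[0][115:200,205:290],(390,390),interpolation=cv2.INTER_CUBIC)
cv2.imwrite("pics/z1.png",np.hstack([cv2.resize(a,(390,390)),b]))
T=np.load("T.npy",allow_pickle=True)
for n,im,w in(("w",W,(330,55,430,150)),("wt",W,(205,115,300,205)),("t",T,(440,230,475,265)),("tt",T,(380,240,422,275))):
    h=cv2.cvtColor(im[0],cv2.COLOR_BGR2HSV);m=np.zeros(h.shape[:2],np.uint8);x0,y0,x1,y1=w
    m[y0:y1,x0:x1]=(h[y0:y1,x0:x1,1]<70)*255
    k,l,s,c=cv2.connectedComponentsWithStats(m);i=1+np.argmax(s[1:,4]);print(n,s[i],c[i].round(1),onz(im,*c[i],.016).round(4))
    globals()["c_"+n]=c[i]
print(tri(W,c_w,T,c_t),tri(W,c_wt,T,c_tt))
E
```

```text
w [ 351   72   58   63 2516] [383.4 100.6] [ 0.468  -0.4376  0.016 ]
wt [ 211  123   77   71 2874] [252.1 159.9] [ 0.4465 -0.2962  0.016 ]
t [446 235  23  27 336] [458.3 247.4] [ 0.467  -0.4401  0.016 ]
tt [386 246  30  25 447] [401.1 256.9] [ 0.4467 -0.2993  0.016 ]
(array([ 0.4680025 , -0.43104298,  0.04868658]), np.float64(0.0013372847454087144)) (array([ 0.44705388, -0.29814298,  0.02384049]), np.float64(0.00023020581352995587))
```

View pics/z1.png

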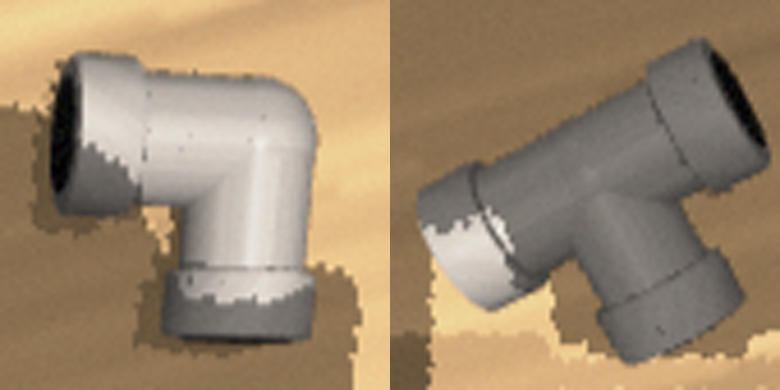

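The elbow's corner is near (394,90), with sleeve shoulders at (370.5,89.6) and (393.8,118.4). The tee's run shoulders are near (228,164) and (267,145), and its branch shoulder is near (263,175).

```bash
python3 - <<'E'
from h import *
W=np.load("W1.npy",allow_pickle=True)
def P(x,y,ox,oy): return onz(W,x/4.588+ox,y/4.588+oy,.016)[:2]
c,A,B=[P(*q,340,60) for q in((249,140),(140,136),(247,268))]
print("elbow",c.round(4),A.round(4),B.round(4),[np.linalg.norm(v-c).round(4) for v in(A,B)],[np.degrees(np.arctan2(*(v-c)[::-1])).round(1) for v in(A,B)])
l,r,b=[P(*q,205,115) for q in((107,225),(284,138),(268,277))]
print("tee",l.round(4),r.round(4),b.round(4),np.linalg.norm(l-r).round(4),np.linalg.norm(b-(l+r)/2).round(4),[np.degrees(np.arctan2(*v[::-1])).round(1) for v in(l-r,b-(l+r)/2)])
E
```

```text
elbow [ 0.4742 -0.4495] [ 0.481  -0.4276] [ 0.4489 -0.4441] [np.float64(0.0229), np.float64(0.0259)] [np.float64(72.9), np.float64(167.9)]
tee [ 0.4488 -0.2712] [ 0.4568 -0.3154] [ 0.4281 -0.3024] 0.0449 0.0263 [np.float64(100.3), np.float64(-159.9)]
```

```bash
python3 -c "
from h import *
go(.4426,-.4415,.10,-15)"
```

```text
row [-0.0, 0.0, -0.001] [6.39, 7.29, 8.51] dist 12.9 turn 0.0
```

>>> arm_command:
  deltas:
    - [0, 0, 0, 6.4, 7.3, 8.5, -0.25]
    - [0, 0, 0, 6.4, 7.3, 8.5, -0.25]
    - [0, 0, 0, 6.4, 7.3, 8.5, -0.25]
    - [0, 0, 0, 6.4, 7.3, 8.5, -0.25]
    - [0, 0, 0, 6.4, 7.3, 8.5, -0.25]
    - [0, 0, 0, 6.4, 7.3, 8.5, -0.25]
    - [0, 0, 0, 6.4, 7.3, 8.5, -0.25]

```text
time_s: 3.18
tcp_pos: [0.4437, -0.4408, 0.1025]
ee_rot: [[0.966, -0.257, 0.003], [-0.257, -0.966, -0.002], [0.003, 0.001, -1.0]]
wrist_force: [0.2, -0.8, 1.2]
gripper_width: 0.643
gripper_force: 0.0
```

```bash
python3 - <<'E'
from h import *
st(); C=cam("wrist"); np.save("W2.npy",np.array(C,dtype=object)); cv2.imwrite("pics/w2.png",C[0]); go(.4426,-.4415,.022,-15)
E
```

```text
t 3.18 tcp [ 0.4437 -0.4408  0.1025] ang -14.89 w 55.9 gf 0.0 F [ 0.2 -0.8  1.2] j6 105.1
row [0.001, -0.004, 0.002] [-0.12, 0.08, 8.09] dist 8.1 turn 0.2
```

View pics/w2.png

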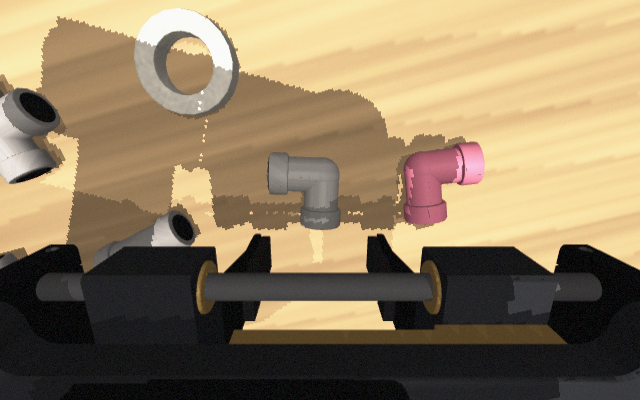

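The elbow sits centred between the fingers, with its corner at (320,173) and the sleeve to grip at (320.5,217). I'll check the height and descend.

```bash
python3 - <<'E'
from h import *
W1=np.load("W1.npy",allow_pickle=True);W2=np.load("W2.npy",allow_pickle=True)
def cen(W,w):
    h=cv2.cvtColor(W[0],cv2.COLOR_BGR2HSV);m=np.zeros(h.shape[:2],np.uint8);x0,y0,x1,y1=w
    m[y0:y1,x0:x1]=(h[y0:y1,x0:x1,1]<70)*255
    k,l,s,c=cv2.connectedComponentsWithStats(m);i=1+np.argmax(s[1:,4]);return c[i],s[i]
a,b=cen(W1,(330,55,430,150)),cen(W2,(255,140,360,235)); print(b,tri(W1,a[0],W2,b[0]))
for u,v in((320.5,174),(320.5,217),(289,174)): print(onz(W2,u,v,.016).round(4))
print(proj(W2,[.4426,-.4415,.016]))
E
```

```text
(array([307.78188875, 186.84941785]), array([ 268,  152,   73,   78, 3865], dtype=int32)) (array([ 0.46791269, -0.43726432,  0.01777312]), np.float64(0.00019351050730365986))
[ 0.4746 -0.4492  0.016 ]
[ 0.4411 -0.4404  0.016 ]
[ 0.4808 -0.426   0.016 ]
[321.41019452 214.91366556]
```

>>> arm_command:
  deltas:
    - [0, 0, 0, -0.1, 0.1, 2, -0.25]
    - [0, 0, 0, -0.1, 0.1, 4, -0.25]
    - [0, 0, 0, -0.1, 0.1, 6, -0.25]
    - [0, 0, 0, -0.1, 0.1, 7, -0.25]
    - [0, 0, 0, -0.1, 0.1, 7.6, -0.25]
    - [0, 0, 0, -0.1, 0.1, 8, -0.25]
    - [0, 0, 0, -0.1, 0.1, 8, -0.25]

```text
time_s: 3.82
tcp_pos: [0.442, -0.4423, 0.0208]
ee_rot: [[0.966, -0.258, 0.001], [-0.258, -0.966, -0.0], [0.001, 0.0, -1.0]]
wrist_force: [0.0, 0.6, -0.1]
gripper_width: 0.626
gripper_force: 0.0
```

>>> arm_command:
  deltas:
    - [0, 0, 0, 0, 0, 0, 1]
    - [0, 0, 0, 0, 0, 0, 1]
    - [0, 0, 0, 0, 0, 0, 1]
    - [0, 0, 0, 0, 0, 0, 1]
    - [0, 0, 0, 0, 0, 0, 1]
    - [0, 0, 0, 0, 0, 0, 1]

```text
time_s: 4.32
tcp_pos: [0.4418, -0.4426, 0.0206]
ee_rot: [[0.966, -0.259, 0.0], [-0.259, -0.966, -0.0], [0.0, 0.0, -1.0]]
wrist_force: [-0.6, -0.1, 1.0]
gripper_width: 0.358
gripper_force: 30.0
```

>>> arm_command:
  deltas:
    - [0, 0, 0, 0, 0, -2, 1]
    - [0, 0, 0, 0, 0, -6, 1]
    - [0, 0, 0, 0, 0, -10, 1]
    - [0, 0, 0, 0, 0, -10, 1]
    - [0, 0, 0, 0, 0, -10, 1]

```text
time_s: 4.73
tcp_pos: [0.4429, -0.4432, 0.123]
ee_rot: [[0.966, -0.259, 0.005], [-0.259, -0.966, -0.003], [0.006, 0.002, -1.0]]
wrist_force: [-1.3, -0.1, -2.7]
gripper_width: 0.353
gripper_force: 30.0
```

```bash
cat > bins.py <<'E'
from h import *
T=np.load("T.npy",allow_pickle=True)
def f(x,y): return x/2.3+140,y/2.3+140
print("top, floor plane z=.011")
for n,p in(("caddyTL",(40,57)),("TR",(252,80)),("BR",(224,292)),("BL",(10,268))): print(n,onz(T,*f(*p),.029).round(4))
# black blobs
for nm in("T","S"):
    C=np.load(nm+".npy",allow_pickle=True); x0,y0,x1,y1=(145,160,250,270) if nm=="T" else (315,95,412,165)
    g=cv2.cvtColor(C[0],cv2.COLOR_BGR2GRAY)[y0:y1,x0:x1]
    m=(g<60).astype(np.uint8); k,l,s,c=cv2.connectedComponentsWithStats(m)
    for i in range(1,k):
        if s[i,4]>40:
            b=s[i]; print(nm,b[4],c[i]+[x0,y0],"box centre",(b[:2]+b[2:4]/2+[x0,y0]-.5),onz(C,*(c[i]+[x0,y0]),.011).round(4))
E
python3 bins.py; python3 -c "
from h import *
st()"
```

```text
top, floor plane z=.011
caddyTL [0.6898 0.3057 0.029 ]
TR [0.6584 0.0721 0.029 ]
BR [0.4303 0.1036 0.029 ]
BL [0.4603 0.3354 0.029 ]
T 183 [242.87431694 220.80327869] box centre [243.  220.5] [0.5446 0.093  0.011 ]
T 344 [180.13662791 193.13081395] box centre [179. 192.] [0.6186 0.2531 0.011 ]
T 134 [221.1119403  196.26119403] box centre [221. 196.] [0.6081 0.1481 0.011 ]
T 604 [173.06622517 234.3013245 ] box centre [173. 234.] [0.5144 0.2703 0.011 ]
T 434 [217.45391705 239.39170507] box centre [216.  239.5] [0.4992 0.1574 0.011 ]
S 202 [359.79207921 112.67821782] box centre [360.  112.5] [0.5152 0.2672 0.011 ]
S 127 [384.41732283 126.56692913] box centre [384.5 126. ] [0.6189 0.2496 0.011 ]
S 162 [340.58024691 131.32716049] box centre [339.5 132. ] [0.5004 0.1543 0.011 ]
S 395 [358.01518987 147.61772152] box centre [363.  144.5] [0.5854 0.1189 0.011 ]
S 58 [367.75862069 145.01724138] box centre [367.5 145. ] [0.6079 0.1453 0.011 ]
t 4.73 tcp [ 0.4429 -0.4432  0.123 ] ang -15.01 w 30.7 gf 29.999546706676483 F [-1.3 -0.1 -2.7] j6 105.2
```

```bash
python3 -c "
from h import *
go(.5998,.2507,.13,-7.5)"
```

```text
row [0.002, -0.006, -0.131] [-2.81, -71.08, -0.82] dist 71.1 turn 7.5
```

>>> arm_command:
  deltas:
    - [0, 0, 0, -2.8, -71, -1, 1]
    - [0, 0, 0, -2.8, -71, -1, 1]
    - [0, 0, 0, -2.8, -71, -1, 1]
    - [0, 0, 0, -2.8, -71, -1, 1]
    - [0, 0, 0, -2.8, -71, -1, 1]
    - [0, 0, 0, -2.8, -71, -1, 1]
    - [0, 0, 0, -2.8, -71, -1, 1]
    - [0, 0, 0, -2.8, -71, -1, 1]

```text
time_s: 5.4
tcp_pos: [0.5137, -0.1153, 0.1231]
ee_rot: [[0.966, -0.259, -0.004], [-0.259, -0.966, 0.0], [-0.004, 0.001, -1.0]]
wrist_force: [1.2, -0.9, -2.3]
gripper_width: 0.356
gripper_force: 30.0
```

>>> arm_command:
  deltas:
    - [0, 0, 0, -1.4, -34, 0, 1]
    - [0, 0, 0, -1.4, -34, 0, 1]
    - [0, 0, 0, -1.4, -34, 0, 1]
    - [0, 0, 0, -1.4, -34, 0, 1]
    - [0, 0, 0, -1.4, -34, 0, 1]
    - [0, 0, 0, -1.4, -34, 0, 1]
    - [0, 0, 0, -1.4, -34, 0, 1]
    - [0, 0, 0, -1.4, -34, 0, 1]

```text
time_s: 6.07
tcp_pos: [0.5868, 0.2094, 0.1226]
ee_rot: [[0.966, -0.259, -0.004], [-0.259, -0.966, -0.002], [-0.003, 0.003, -1.0]]
wrist_force: [0.8, -0.1, -0.8]
gripper_width: 0.356
gripper_force: 30.0
```

```bash
python3 -c "
from h import *
st();go(.5998,.2507,.13,-7.5)"
```

```text
t 6.07 tcp [0.5868 0.2094 0.1226] ang -15.01 w 31.0 gf 29.998182356357574 F [ 0.8 -0.1 -0.8] j6 40.5
row [0.003, 0.004, -0.131] [0.19, -4.32, -0.75] dist 4.4 turn 7.5
```

>>> arm_command:
  deltas:
    - [0, 0, -0.131, 0.2, -4.2, -0.8, 1]
    - [0, 0, -0.131, 0.2, -4.2, -0.8, 1]
    - [0, 0, -0.131, 0.2, -4.2, -0.8, 1]
    - [0, 0, -0.131, 0.2, -4.2, -0.8, 1]
    - [0, 0, -0.131, 0.2, -4.2, -0.8, 1]

```text
time_s: 6.48
tcp_pos: [0.5998, 0.2464, 0.1313]
ee_rot: [[0.991, -0.132, -0.003], [-0.132, -0.991, -0.002], [-0.003, 0.002, -1.0]]
wrist_force: [-0.9, -0.1, -1.4]
gripper_width: 0.354
gripper_force: 30.0
```

```bash
python3 - <<'E'
from h import *
st(); C=cam("wrist"); np.save("W3.npy",np.array(C,dtype=object)); cv2.imwrite("pics/w3.png",C[0]); go(.5998,.2507,.034,-7.5)
c=np.array([.561,.208])
u=np.array([.991,-.131]);v=np.array([.131,.991])
for i,j in((1,1),(1,-1),(-1,-1),(-1,1)): print(proj(C,[*(c+.118*i*u+.118*j*v),.029]).round(0),proj(C,[*(c+.0544*i*u+.0544*j*v),.011]).round(0))
E
```

```text
t 6.48 tcp [0.5998 0.2464 0.1313] ang -7.6 w 30.8 gf 29.999541342258453 F [-0.9 -0.1 -1.4] j6 45.8
row [0.002, 0.002, -0.002] [-0.06, -0.45, 9.78] dist 9.8 turn 0.2
[222. 102.] [307. 178.]
[531. 101.] [431. 178.]
[483. 353.] [419. 287.]
[244. 354.] [308. 287.]
```

View pics/w3.png

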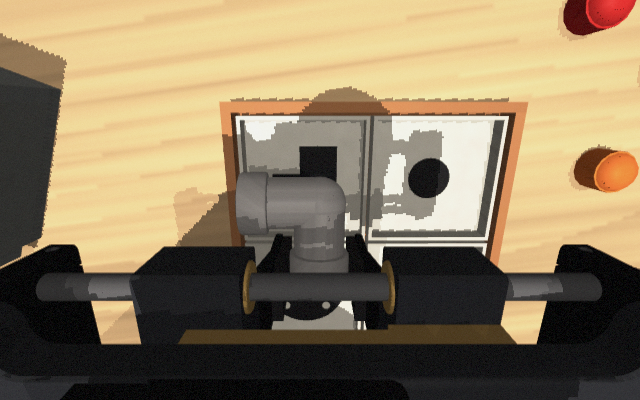

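The wrist view confirms the caddy where I reckoned: rim corners at (220,102) and (528,101), cap disc at (429,178), all within 3 px. The elbow is held level over its bin.

```bash
python3 - <<'E'
from h import *
W=np.load("W3.npy",allow_pickle=True);T=np.load("T.npy",allow_pickle=True);S=np.load("S.npy",allow_pickle=True)
print(tri(W,(429,178),T,(221.1,196.3)),tri(W,(429,178),S,(367.8,145.)),onz(W,429,178,.011))
go(.5998,.2515,.0325,-7.5)
E
```

```text
(array([0.60804406, 0.14824162, 0.01066288]), np.float64(4.746959034962462e-05)) (array([0.60734407, 0.14750156, 0.0085981 ]), np.float64(0.000342654959339432)) [0.6081529  0.14834373 0.011     ]
row [0.002, 0.002, -0.002] [-0.07, -0.53, 9.93] dist 9.9 turn 0.2
```

>>> arm_command:
  deltas:
    - [0, 0, 0, -0.1, -0.5, 2, 1]
    - [0, 0, 0, -0.1, -0.5, 5, 1]
    - [0, 0, 0, -0.1, -0.5, 7.5, 1]
    - [0, 0, 0, -0.1, -0.5, 9, 1]
    - [0, 0, 0, -0.1, -0.5, 9.5, 1]
    - [0, 0, 0, -0.1, -0.5, 9.8, 1]
    - [0, 0, 0, -0.1, -0.5, 9.8, 1]

```text
time_s: 7.12
tcp_pos: [0.6009, 0.2524, 0.0351]
ee_rot: [[0.991, -0.131, 0.0], [-0.131, -0.991, -0.0], [0.0, 0.0, -1.0]]
wrist_force: [0.3, -0.3, -2.2]
gripper_width: 0.351
gripper_force: 30.0
```

>>> arm_command:
  deltas:
    - [0, 0, 0, -0.1, 0.1, 0.15, 1]
    - [0, 0, 0, -0.1, 0.1, 0.3, 1]
    - [0, 0, 0, -0.1, 0.1, 0.3, 1]

```text
time_s: 7.37
tcp_pos: [0.5997, 0.2523, 0.0328]
ee_rot: [[0.991, -0.131, 0.001], [-0.131, -0.991, 0.001], [0.001, -0.001, -1.0]]
wrist_force: [-0.4, -0.1, -1.7]
gripper_width: 0.357
gripper_force: 30.0
```

Release with a small opening, then lift.

>>> arm_command:
  deltas:
    - [0, 0, 0, 0, 0, 0.1, 0.9]
    - [0, 0, 0, 0, 0, 0.1, 0.1]
    - [0, 0, 0, 0, 0, 0.1, 0.05]
    - [0, 0, 0, 0, 0, 0.1, 0.05]
    - [0, 0, 0, 0, 0, 0.1, 0.05]

```text
time_s: 7.78
tcp_pos: [0.5997, 0.2524, 0.0313]
ee_rot: [[0.991, -0.13, 0.001], [-0.13, -0.991, 0.0], [0.001, -0.0, -1.0]]
wrist_force: [0.2, 0.3, -1.3]
gripper_width: 0.465
gripper_force: 0.0
```

>>> arm_command:
  deltas:
    - [0, 0, 0, 0, 0, -2, 0.05]
    - [0, 0, 0, 0, 0, -6, 0.05]
    - [0, 0, 0, 0, 0, -10, 0.05]
    - [0, 0, 0, 0, 0, -14, 0.05]
    - [0, 0, 0, 0, 0, -14, 0.05]

```text
time_s: 8.2
tcp_pos: [0.6042, 0.2544, 0.1815]
ee_rot: [[0.992, -0.128, 0.017], [-0.129, -0.992, 0.008], [0.016, -0.01, -1.0]]
wrist_force: [0.2, 0.7, 1.2]
gripper_width: 0.472
gripper_force: 0.0
```

```bash
python3 - <<'E'
from h import *
st(); C=cam("wrist"); cv2.imwrite("pics/w4.png",C[0])
# tee: run dir 101, branch 191, run centre ~(.4528,-.2933)
go(.4528-.0,-.2933,.13,11)
E
```

```text
t 8.2 tcp [0.6042 0.2544 0.1815] ang -7.39 w 41.1 gf 0.0 F [0.2 0.7 1.2] j6 45.5
row [-0.006, -0.011, -0.322] [-7.77, 56.22, 4.22] dist 56.9 turn 18.5
```

View pics/w4.png

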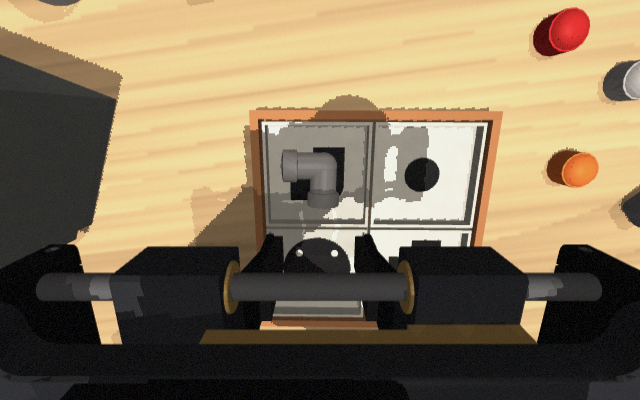

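The elbow lies flat at (312,172) in the elbow bin. Now the tee, which I'll grip on its branch sleeve.

```bash
python3 - <<'E'
from h import *
go(.4204,-.2996,.11,-7.39)
E
```

```text
row [-0.008, -0.01, -0.001] [-10.92, 57.28, 6.18] dist 58.6 turn 0.7
```

>>> arm_command:
  deltas:
    - [0, 0, 0, -5.5, 28.5, 3, -0.25]
    - [0, 0, 0, -5.5, 28.5, 3, -0.25]
    - [0, 0, 0, -5.5, 28.5, 3, -0.25]
    - [0, 0, 0, -5.5, 28.5, 3, -0.25]
    - [0, 0, 0, -5.5, 28.5, 3, -0.25]
    - [0, 0, 0, -5.5, 28.5, 3, -0.25]
    - [0, 0, 0, -5.5, 28.5, 3, -0.25]

```text
time_s: 8.83
tcp_pos: [0.5063, -0.0248, 0.1401]
ee_rot: [[0.992, -0.13, -0.001], [-0.13, -0.992, -0.0], [-0.001, 0.0, -1.0]]
wrist_force: [0.6, -1.0, 0.7]
gripper_width: 0.626
gripper_force: 0.0
```

>>> arm_command:
  deltas:
    - [0, 0, -0.32, -5.4, 28.5, 3, -0.25]
    - [0, 0, -0.32, -5.4, 28.5, 3, -0.25]
    - [0, 0, -0.32, -5.4, 28.5, 3, -0.25]
    - [0, 0, -0.32, -5.4, 28.5, 3, -0.25]
    - [0, 0, -0.32, -5.4, 28.5, 3, -0.25]
    - [0, 0, -0.32, -5.4, 28.5, 3, -0.25]
    - [0, 0, -0.32, -5.4, 28.5, 3, -0.25]
    - [0, 0, -0.32, -5.4, 28.5, 3, -0.25]

```text
time_s: 9.5
tcp_pos: [0.4142, -0.3024, 0.1093]
ee_rot: [[0.983, 0.182, -0.003], [0.182, -0.983, 0.001], [-0.003, -0.001, -1.0]]
wrist_force: [-0.1, -0.1, -0.3]
gripper_width: 0.626
gripper_force: 0.0
```

```bash
python3 - <<'E'
from h import *
st();go(.4204,-.2996,.10,11)
E
```

```text
t 9.5 tcp [ 0.4142 -0.3024  0.1093] ang 10.5 w 54.5 gf 0.0 F [-0.1 -0.1 -0.3] j6 118.5
row [-0.001, 0.003, -0.009] [0.67, -0.16, 0.93] dist 1.2 turn 0.5
```

>>> arm_command:
  deltas:
    - [0, 0, 0, 0.7, -0.2, 0.9, -0.25]
    - [0, 0, 0, 0.7, -0.2, 0.9, -0.25]
    - [0, 0, 0, 0.7, -0.2, 0.9, -0.25]

```text
time_s: 9.75
tcp_pos: [0.4235, -0.2944, 0.101]
ee_rot: [[0.982, 0.189, -0.002], [0.189, -0.982, 0.001], [-0.002, -0.001, -1.0]]
wrist_force: [0.5, 0.4, -0.3]
gripper_width: 0.626
gripper_force: 0.0
```

```bash
python3 - <<'E'
from h import *
st(); C=cam("wrist"); np.save("W5.npy",np.array(C,dtype=object)); cv2.imwrite("pics/w5.png",cv2.resize(C[0][110:260,220:420],None,fx=3.5,fy=3.5,interpolation=cv2.INTER_CUBIC))
W1=np.load("W1.npy",allow_pickle=True)
def cen(W,w):
    h=cv2.cvtColor(W[0],cv2.COLOR_BGR2HSV);m=np.zeros(h.shape[:2],np.uint8);x0,y0,x1,y1=w
    m[y0:y1,x0:x1]=(h[y0:y1,x0:x1,1]<70)*255
    k,l,s,c=cv2.connectedComponentsWithStats(m);i=1+np.argmax(s[1:,4]);return c[i],s[i]
a,b=cen(W1,(205,115,300,205)),cen(C,(255,130,385,236)); print(b,tri(W1,a[0],C,b[0]))
go(.4204,-.2996,.021,11); print(proj(C,[.4204,-.2996,.016]))
E
```

```text
t 9.75 tcp [ 0.4235 -0.2944  0.101 ] ang 10.9 w 54.5 gf 0.0 F [ 0.5  0.4 -0.3] j6 117.7
(array([330.24676851, 187.98335292]), array([ 280,  157,  101,   78, 5106], dtype=int32)) (array([ 0.44700912, -0.29724887,  0.01996119]), np.float64(0.0004190826080799962))
row [-0.001, 0.001, -0.001] [-0.44, 0.47, 8.05] dist 8.1 turn 0.1
[326.11592002 219.5747983 ]
```

View pics/w5.png

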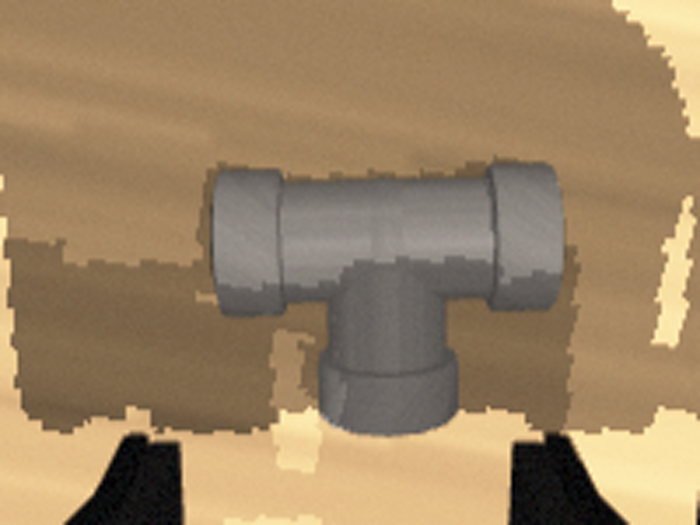

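The tee's run is horizontal in the view, and its branch sleeve is centred near full-frame (331,224).

```bash
python3 - <<'E'
from h import *
W=np.load("W5.npy",allow_pickle=True); p=onz(W,331,225,.016); print(p); go(p[0],p[1],.021,11); print(onz(W,331,110+240/3.5,.016))
E
```

```text
[ 0.41663664 -0.30431968  0.016     ]
row [-0.001, 0.001, -0.001] [-0.89, 0.86, 8.05] dist 8.1 turn 0.1
[ 0.45360726 -0.29675649  0.016     ]
```

```bash
python3 -c "
from h import *
go(.4205,-.3030,.021,11)"
```

```text
row [-0.001, 0.001, -0.001] [-0.49, 0.81, 8.05] dist 8.1 turn 0.1
```

>>> arm_command:
  deltas:
    - [0, 0, 0, -0.5, 0.8, 2, -0.25]
    - [0, 0, 0, -0.5, 0.8, 4.5, -0.25]
    - [0, 0, 0, -0.5, 0.8, 6.5, -0.25]
    - [0, 0, 0, -0.5, 0.8, 7.5, -0.25]
    - [0, 0, 0, -0.5, 0.8, 7.9, -0.25]
    - [0, 0, 0, -0.5, 0.8, 7.9, -0.25]
    - [0, 0, 0, -0.5, 0.8, 7.9, -0.25]

```text
time_s: 10.38
tcp_pos: [0.4212, -0.304, 0.0237]
ee_rot: [[0.982, 0.189, 0.001], [0.189, -0.982, -0.001], [0.001, 0.001, -1.0]]
wrist_force: [-0.0, -0.4, 0.2]
gripper_width: 0.623
gripper_force: 0.0
```

>>> arm_command:
  deltas:
    - [0, 0, 0, 0, 0, 0, 1]
    - [0, 0, 0, 0, 0, 0, 1]
    - [0, 0, 0, 0, 0, 0, 1]
    - [0, 0, 0, 0, 0, 0, 1]
    - [0, 0, 0, 0, 0, 0, 1]
    - [0, 0, 0, 0, 0, 0, 1]

```text
time_s: 10.88
tcp_pos: [0.4204, -0.3043, 0.0234]
ee_rot: [[0.982, 0.188, 0.001], [0.188, -0.982, -0.0], [0.001, 0.0, -1.0]]
wrist_force: [-0.4, -0.0, 2.7]
gripper_width: 0.356
gripper_force: 30.0
```

>>> arm_command:
  deltas:
    - [0, 0, 0, 0, 0, -2, 1]
    - [0, 0, 0, 0, 0, -6, 1]
    - [0, 0, 0, 0, 0, -10, 1]
    - [0, 0, 0, 0, 0, -12, 1]
    - [0, 0, 0, 0, 0, -12, 1]
    - [0, 0, 0, 0, 0, -12, 1]

```text
time_s: 11.38
tcp_pos: [0.4202, -0.304, 0.1436]
ee_rot: [[0.982, 0.187, 0.002], [0.187, -0.982, 0.0], [0.002, 0.0, -1.0]]
wrist_force: [0.0, -0.2, -1.6]
gripper_width: 0.356
gripper_force: 30.0
```

```bash
python3 -c "
from h import *
st();go(.479,.165,.14,11)"
```

```text
t 11.38 tcp [ 0.4202 -0.304   0.1436] ang 10.8 w 31.0 gf 29.999646842479706 F [ 0.  -0.2 -1.6] j6 118.8
row [0.0, -0.002, -0.003] [14.57, -44.96, 0.37] dist 47.3 turn 0.2
```

>>> arm_command:
  deltas:
    - [0, 0, 0, 7.3, -22.5, 0, 1]
    - [0, 0, 0, 7.3, -22.5, 0, 1]
    - [0, 0, 0, 7.3, -22.5, 0, 1]
    - [0, 0, 0, 7.3, -22.5, 0, 1]
    - [0, 0, 0, 7.3, -22.5, 0, 1]
    - [0, 0, 0, 7.3, -22.5, 0, 1]

```text
time_s: 11.88
tcp_pos: [0.4479, -0.0669, 0.1408]
ee_rot: [[0.982, 0.189, -0.005], [0.189, -0.982, -0.0], [-0.005, -0.001, -1.0]]
wrist_force: [0.8, 0.3, -1.3]
gripper_width: 0.356
gripper_force: 30.0
```

>>> arm_command:
  deltas:
    - [0, 0, 0.32, 7.3, -22.5, 0.5, 1]
    - [0, 0, 0.32, 7.3, -22.5, 0.5, 1]
    - [0, 0, 0.32, 7.3, -22.5, 0.5, 1]
    - [0, 0, 0.32, 7.3, -22.5, 0.5, 1]
    - [0, 0, 0.32, 7.3, -22.5, 0.5, 1]
    - [0, 0, 0.32, 7.3, -22.5, 0.5, 1]
    - [0, 0, 0.32, 7.3, -22.5, 0.5, 1]
    - [0, 0, 0.32, 7.3, -22.5, 0.5, 1]

```text
time_s: 12.55
tcp_pos: [0.4776, 0.1667, 0.1353]
ee_rot: [[0.992, -0.127, -0.005], [-0.127, -0.992, -0.003], [-0.004, 0.003, -1.0]]
wrist_force: [-0.7, -0.6, -1.6]
gripper_width: 0.36
gripper_force: 30.0
```

```bash
python3 -c "
from h import *
st();go(.479,.165,.055,-7.5);C=cam('wrist');cv2.imwrite('pics/w6.png',C[0])"
```

```text
t 12.55 tcp [0.4776 0.1667 0.1353] ang -7.32 w 31.3 gf 29.99962717294693 F [-0.7 -0.6 -1.6] j6 45.1
row [0.003, 0.004, 0.003] [0.19, 0.12, 8.03] dist 8.0 turn 0.4
```

>>> arm_command:
  deltas:
    - [0, 0, 0, 0.2, 0.1, 2, 1]
    - [0, 0, 0, 0.2, 0.1, 5, 1]
    - [0, 0, 0, 0.2, 0.1, 7.5, 1]
    - [0, 0, 0, 0.2, 0.1, 9, 1]
    - [0, 0, 0, 0.2, 0.1, 9.6, 1]
    - [0, 0, 0, 0.2, 0.1, 9.9, 1]
    - [0, 0, 0, 0.2, 0.1, 9.9, 1]

```text
time_s: 13.18
tcp_pos: [0.4806, 0.1631, 0.0385]
ee_rot: [[0.991, -0.132, -0.001], [-0.132, -0.991, -0.001], [-0.001, 0.001, -1.0]]
wrist_force: [0.1, -0.4, -1.0]
gripper_width: 0.355
gripper_force: 30.0
```

```bash
python3 -c "
from h import *
st();go(.479,.165,.0338,-7.5)"
```

```text
t 13.18 tcp [0.4806 0.1631 0.0385] ang -7.56 w 30.9 gf 29.99970853328705 F [ 0.1 -0.4 -1. ] j6 45.3
row [0.001, 0.001, -0.001] [-0.18, -0.17, 0.47] dist 0.5 turn 0.1
```

>>> arm_command:
  deltas:
    - [0, 0, 0, -0.2, -0.2, 0.2, 1]
    - [0, 0, 0, -0.2, -0.2, 0.4, 1]
    - [0, 0, 0, -0.2, -0.2, 0.45, 1]
    - [0, 0, 0, -0.2, -0.2, 0.45, 1]

```text
time_s: 13.52
tcp_pos: [0.4792, 0.1665, 0.0349]
ee_rot: [[0.991, -0.13, 0.001], [-0.13, -0.991, 0.001], [0.001, -0.001, -1.0]]
wrist_force: [-0.5, 0.4, -0.6]
gripper_width: 0.352
gripper_force: 30.0
```

>>> arm_command:
  deltas:
    - [0, 0, 0, 0, 0, 0, 0.9]
    - [0, 0, 0, 0, 0, 0, 0.1]
    - [0, 0, 0, 0, 0, 0, 0.0]
    - [0, 0, 0, 0, 0, 0, 0.0]
    - [0, 0, 0, 0, 0, 0, 0.0]

```text
time_s: 13.93
tcp_pos: [0.4793, 0.1665, 0.0347]
ee_rot: [[0.991, -0.13, 0.001], [-0.13, -0.991, 0.0], [0.001, -0.0, -1.0]]
wrist_force: [0.9, -0.1, 0.2]
gripper_width: 0.485
gripper_force: 0.0
```

>>> arm_command:
  deltas:
    - [0, 0, 0, 0, 0, -2, 0]
    - [0, 0, 0, 0, 0, -6, 0]
    - [0, 0, 0, 0, 0, -10, 0]
    - [0, 0, 0, 0, 0, -12, 0]
    - [0, 0, 0, 0, 0, -12, 0]

```text
time_s: 14.35
tcp_pos: [0.4821, 0.168, 0.1601]
ee_rot: [[0.992, -0.129, 0.01], [-0.129, -0.992, 0.006], [0.01, -0.007, -1.0]]
wrist_force: [-0.5, 0.4, 0.3]
gripper_width: 0.499
gripper_force: 0.0
```

```bash
python3 - <<'E'
from h import *
st();C=cam('wrist');cv2.imwrite('pics/w7.png',C[0])
S=np.load("S.npy",allow_pickle=True);T=np.load("T.npy",allow_pickle=True)
# flange: outline centroid (base height ~4mm) and hub
print(onz(T,298.3,257.1,.005),onz(S,296.8,167.3,.01))
go(.451,-.047,.11,-7.5)
E
```

```text
t 14.35 tcp [0.4821 0.168  0.1601] ang -7.43 w 43.4 gf 0.0 F [-0.5  0.4  0.3] j6 45.0
[ 0.4508816  -0.04497084  0.005     ] [ 0.45577368 -0.05233225  0.01      ]
row [-0.005, -0.005, 0.0] [-0.15, 21.65, 4.63] dist 22.1 turn 0.4
```

View pics/w7.png

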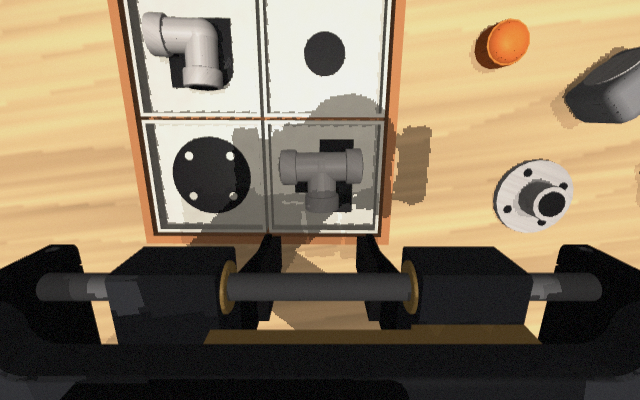

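The tee lies in the tee bin at (321,178), between its walls (270 to 382), and the elbow is still fine. The flange is at (534,196). Next is the flange.

>>> arm_command:
  deltas:
    - [0, 0, 0, -0.8, 21.6, 4.6, -0.25]
    - [0, 0, 0, -0.8, 21.6, 4.6, -0.25]
    - [0, 0, 0, -0.8, 21.6, 4.6, -0.25]
    - [0, 0, 0, -0.8, 21.6, 4.6, -0.25]
    - [0, 0, 0, -0.8, 21.6, 4.6, -0.25]
    - [0, 0, 0, -0.8, 21.6, 4.6, -0.25]
    - [0, 0, 0, -0.8, 21.6, 4.6, -0.25]
    - [0, 0, 0, -0.8, 21.6, 4.6, -0.25]

```text
time_s: 15.07
tcp_pos: [0.4422, -0.0476, 0.1075]
ee_rot: [[0.991, -0.132, -0.002], [-0.132, -0.991, -0.001], [-0.002, 0.001, -1.0]]
wrist_force: [-0.3, 0.3, -0.2]
gripper_width: 0.617
gripper_force: 0.0
```

```bash
cat > fl.py <<'E'
from h import *
st();C=cam('wrist');np.save("W8.npy",np.array(C,dtype=object));cv2.imwrite('pics/w8.png',C[0])
g=cv2.cvtColor(C[0],cv2.COLOR_BGR2HSV)
m=np.zeros(g.shape[:2],np.uint8);m[120:245,230:410]=((g[120:245,230:410,2]<55))*255
k,l,s,c=cv2.connectedComponentsWithStats(m)
for i in range(1,k):
    if s[i,4]>25: print("dark",s[i],c[i].round(1),onz(C,*c[i],.030).round(4),onz(C,*c[i],.007).round(4))
m2=np.zeros(g.shape[:2],np.uint8);m2[100:245,230:410]=((g[100:245,230:410,1]<60))*255
k,l,s,c=cv2.connectedComponentsWithStats(m2);i=1+np.argmax(s[1:,4]);print("grey",s[i],c[i],onz(C,*c[i],.007).round(4))
print(proj(C,[.451,-.0465,.03]),proj(C,[.451,-.0465,.007]))
E
python3 fl.py
```

```text
t 15.07 tcp [ 0.4422 -0.0476  0.1075] ang -7.61 w 53.6 gf 0.0 F [-0.3  0.3 -0.2] j6 67.5
dark [294 165  10   9  67] [298.7 168.6] [ 0.4817 -0.0369  0.03  ] [ 0.4777 -0.0349  0.007 ]
dark [340 181  10   9  63] [344.6 184.9] [ 0.4651 -0.0687  0.03  ] [ 0.4594 -0.07    0.007 ]
dark [298 193  32  29 728] [313.2 207.1] [ 0.4511 -0.0433  0.03  ] [ 0.444 -0.042  0.007]
dark [279 208  10   9  61] [283.5 212.3] [ 0.45   -0.0204  0.03  ] [ 0.4427 -0.0166  0.007 ]
dark [324 224   8   8  49] [327.7 227.5] [ 0.4332 -0.0521  0.03  ] [ 0.4242 -0.0517  0.007 ]
dark [251 234  21  11 169] [260.9 240. ] [0.4298 0.0009 0.03  ] [0.4204 0.0069 0.007 ]
dark [366 235  21  10 158] [375.7 240.3] [ 0.4176 -0.0881  0.03  ] [ 0.407  -0.0914  0.007 ]
grey [ 269  152   91   89 6061] [313.83600066 195.98482099] [ 0.4534 -0.0438  0.007 ]
[317.39297451 206.68966429] [317.44956116 198.35276716]
```

View pics/w8.png

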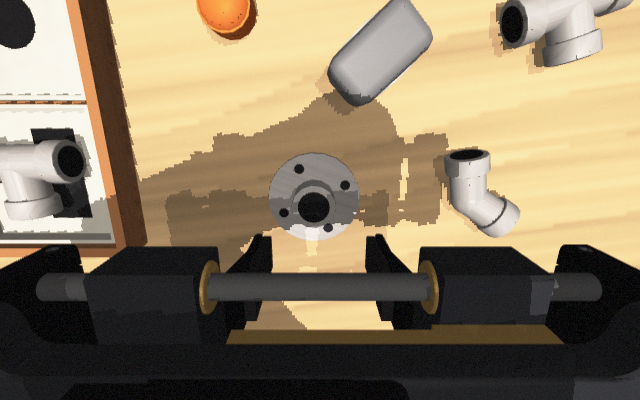

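Flange at (314,196), bore at (313,207). The bore at 30 mm and the hole ring at 7 mm agree on (0.451, -0.043).

```bash
python3 -c "
from h import *
W1=np.load('W1.npy',allow_pickle=True);W8=np.load('W8.npy',allow_pickle=True);T=np.load('T.npy',allow_pickle=True)
print(tri(T,(298.3,257.1),W8,(313.8,196)))
go(.451,-.0433,.0285,-7.5)"
```

```text
(array([ 0.45063617, -0.04380234, -0.00338744]), np.float64(0.0011096855152611274))
row [0.0, 0.001, -0.0] [0.76, -0.45, 7.94] dist 8.0 turn 0.1
```

>>> arm_command:
  deltas:
    - [0, 0, 0, 0.8, -0.4, 2, -0.25]
    - [0, 0, 0, 0.8, -0.4, 4, -0.25]
    - [0, 0, 0, 0.8, -0.4, 6, -0.25]
    - [0, 0, 0, 0.8, -0.4, 7, -0.25]
    - [0, 0, 0, 0.8, -0.4, 7.6, -0.25]
    - [0, 0, 0, 0.8, -0.4, 7.7, -0.25]
    - [0, 0, 0, 0.8, -0.4, 7.7, -0.25]

```text
time_s: 15.7
tcp_pos: [0.4519, -0.0431, 0.0314]
ee_rot: [[0.992, -0.129, 0.0], [-0.129, -0.992, -0.0], [0.0, 0.0, -1.0]]
wrist_force: [0.2, 0.3, -0.2]
gripper_width: 0.624
gripper_force: 0.0
```

```bash
python3 -c "
from h import *
st();go(.451,-.0433,.0285,-7.5)"
```

```text
t 15.7 tcp [ 0.4519 -0.0431  0.0314] ang -7.41 w 54.3 gf 0.0 F [ 0.2  0.3 -0.2] j6 67.4
row [0.0, -0.0, 0.002] [-0.09, 0.03, 0.29] dist 0.3 turn 0.1
```

>>> arm_command:
  deltas:
    - [0, 0, 0, -0.1, 0, 0.2, -0.25]
    - [0, 0, 0, -0.1, 0, 0.2, 1]
    - [0, 0, 0, -0.1, 0, 0.2, 1]
    - [0, 0, 0, -0.1, 0, 0.2, 1]
    - [0, 0, 0, -0.1, 0, 0.2, 1]
    - [0, 0, 0, -0.1, 0, 0.2, 1]
    - [0, 0, 0, -0.1, 0, 0.2, 1]

```text
time_s: 16.28
tcp_pos: [0.4506, -0.0439, 0.0298]
ee_rot: [[0.991, -0.13, 0.0], [-0.13, -0.991, -0.0], [0.0, 0.0, -1.0]]
wrist_force: [-0.5, -2.1, 3.3]
gripper_width: 0.382
gripper_force: 30.0
```

>>> arm_command:
  deltas:
    - [0, 0, 0, 0, 0, -2, 1]
    - [0, 0, 0, 0, 0, -6, 1]
    - [0, 0, 0, 0, 0, -10, 1]
    - [0, 0, 0, 0, 0, -12, 1]
    - [0, 0, 0, 0, 0, -12, 1]

```text
time_s: 16.7
tcp_pos: [0.4532, -0.0432, 0.1537]
ee_rot: [[0.991, -0.13, 0.01], [-0.13, -0.992, 0.002], [0.01, -0.003, -1.0]]
wrist_force: [1.2, -0.1, -3.1]
gripper_width: 0.379
gripper_force: 30.0
```

```bash
python3 -c "
from h import *
c=np.array([.561,.209])+.0544*(np.array([.131,.991])-np.array([.991,-.131]));print(c)
st();go(*c,.14,-7.5)"
```

```text
[0.514216  0.2700368]
t 16.7 tcp [ 0.4532 -0.0432  0.1537] ang -7.46 w 32.9 gf 29.999307990074158 F [ 1.2 -0.1 -3.1] j6 67.4
row [-0.003, -0.01, 0.001] [1.96, -31.85, 1.5] dist 31.9 turn 0.6
```

>>> arm_command:
  deltas:
    - [0, 0, 0, 2.2, -31.8, 1, 1]
    - [0, 0, 0, 2.2, -31.8, 1, 1]
    - [0, 0, 0, 2.2, -31.8, 1, 1]
    - [0, 0, 0, 2.2, -31.8, 1, 1]
    - [0, 0, 0, 2.2, -31.8, 1, 1]
    - [0, 0, 0, 2.2, -31.8, 1, 1]
    - [0, 0, 0, 2.2, -31.8, 1, 1]
    - [0, 0, 0, 2.2, -31.8, 1, 1]

```text
time_s: 17.37
tcp_pos: [0.5131, 0.2717, 0.1365]
ee_rot: [[0.992, -0.129, -0.003], [-0.129, -0.992, -0.001], [-0.002, 0.001, -1.0]]
wrist_force: [0.2, -0.4, -2.6]
gripper_width: 0.383
gripper_force: 30.0
```

>>> arm_command:
  deltas:
    - [0, 0, 0, 0, 0, 0, 1]
    - [0, 0, 0, 0, 0, 0, 1]

```text
time_s: 17.53
tcp_pos: [0.5122, 0.2694, 0.1361]
ee_rot: [[0.992, -0.129, -0.005], [-0.129, -0.992, -0.003], [-0.004, 0.004, -1.0]]
wrist_force: [-1.3, -0.3, -4.3]
gripper_width: 0.384
gripper_force: 30.0
```

```bash
python3 -c "
from h import *
st();go(.5142,.270,.0405,-7.5)"
```

```text
t 17.53 tcp [0.5122 0.2694 0.1361] ang -7.41 w 33.4 gf 29.9986669421196 F [-1.3 -0.3 -4.3] j6 38.9
row [0.004, 0.004, 0.002] [0.23, -0.12, 9.56] dist 9.6 turn 0.3
```

>>> arm_command:
  deltas:
    - [0, 0, 0, 0.2, -0.1, 2, 1]
    - [0, 0, 0, 0.2, -0.1, 5, 1]
    - [0, 0, 0, 0.2, -0.1, 7.5, 1]
    - [0, 0, 0, 0.2, -0.1, 8.8, 1]
    - [0, 0, 0, 0.2, -0.1, 9.2, 1]
    - [0, 0, 0, 0.2, -0.1, 9.3, 1]
    - [0, 0, 0, 0.2, -0.1, 9.3, 1]

```text
time_s: 18.12
tcp_pos: [0.5159, 0.2687, 0.0464]
ee_rot: [[0.991, -0.131, -0.0], [-0.131, -0.991, -0.0], [-0.0, 0.0, -1.0]]
wrist_force: [0.3, 0.6, -3.6]
gripper_width: 0.383
gripper_force: 30.0
```

```bash
python3 -c "
from h import *
st();go(.5142,.270,.0405,-7.5)"
```

```text
t 18.12 tcp [0.5159 0.2687 0.0464] ang -7.53 w 33.3 gf 29.998988807201385 F [ 0.3  0.6 -3.6] j6 39.0
row [0.0, 0.0, -0.001] [-0.19, -0.1, 0.59] dist 0.6 turn 0.0
```

>>> arm_command:
  deltas:
    - [0, 0, 0, -0.2, -0.1, 0.2, 1]
    - [0, 0, 0, -0.2, -0.1, 0.4, 1]
    - [0, 0, 0, -0.2, -0.1, 0.55, 1]
    - [0, 0, 0, -0.2, -0.1, 0.55, 1]

```text
time_s: 18.45
tcp_pos: [0.5139, 0.2707, 0.0412]
ee_rot: [[0.991, -0.13, 0.0], [-0.13, -0.991, 0.0], [0.0, -0.0, -1.0]]
wrist_force: [-0.1, 0.2, -4.7]
gripper_width: 0.38
gripper_force: 30.0
```

>>> arm_command:
  deltas:
    - [0, 0, 0, 0, 0, 0, 0.9]
    - [0, 0, 0, 0, 0, 0, 0.1]
    - [0, 0, 0, 0, 0, 0, -0.05]
    - [0, 0, 0, 0, 0, 0, -0.05]
    - [0, 0, 0, 0, 0, 0, -0.05]

```text
time_s: 18.87
tcp_pos: [0.5145, 0.271, 0.0416]
ee_rot: [[0.991, -0.13, 0.001], [-0.13, -0.991, 0.001], [0.001, -0.001, -1.0]]
wrist_force: [-0.1, 0.7, -0.4]
gripper_width: 0.513
gripper_force: 0.0
```

>>> arm_command:
  deltas:
    - [0, 0, 0, 0, 0, -2, -0.05]
    - [0, 0, 0, 0, 0, -6, -0.05]
    - [0, 0, 0, 0, 0, -9, -0.05]
    - [0, 0, 0, 0, 0, -9, -0.05]
    - [0, 0, 0, 0, 0, -9, -0.05]

```text
time_s: 19.28
tcp_pos: [0.5151, 0.2716, 0.1336]
ee_rot: [[0.991, -0.13, 0.004], [-0.13, -0.991, 0.004], [0.004, -0.005, -1.0]]
wrist_force: [-0.2, -0.6, -0.9]
gripper_width: 0.526
gripper_force: 0.0
```

```bash
python3 -c "
from h import *
T=np.load('T.npy',allow_pickle=True);S=np.load('S.npy',allow_pickle=True)
print(tri(T,(300.1,168.2),S,(357.5,196.3)))
st();go(.665,-.055,.12,-7.5)"
```

```text
(array([ 0.6746157 , -0.05396037,  0.0096104 ]), np.float64(0.001320711231076899))
t 19.28 tcp [0.5151 0.2716 0.1336] ang -7.49 w 45.7 gf 0.0 F [-0.2 -0.6 -0.9] j6 38.8
row [-0.005, -0.004, 0.0] [19.12, 30.44, 1.29] dist 36.0 turn 0.3
```

>>> arm_command:
  deltas:
    - [0, 0, 0, 19.1, 30.4, 1.2, -0.25]
    - [0, 0, 0, 19.1, 30.4, 1.2, -0.25]
    - [0, 0, 0, 19.1, 30.4, 1.2, -0.25]
    - [0, 0, 0, 19.1, 30.4, 1.2, -0.25]
    - [0, 0, 0, 19.1, 30.4, 1.2, -0.25]
    - [0, 0, 0, 19.1, 30.4, 1.2, -0.25]
    - [0, 0, 0, 19.1, 30.4, 1.2, -0.25]
    - [0, 0, 0, 19.1, 30.4, 1.2, -0.25]

```text
time_s: 19.95
tcp_pos: [0.6526, -0.0342, 0.1181]
ee_rot: [[0.991, -0.131, -0.003], [-0.131, -0.991, -0.0], [-0.003, 0.001, -1.0]]
wrist_force: [0.4, 0.8, -0.5]
gripper_width: 0.619
gripper_force: 0.0
```

>>> arm_command:
  deltas:
    - [0, 0, 0, 0.5, 3, 0, -0.25]
    - [0, 0, 0, 0.5, 3, 0, -0.25]
    - [0, 0, 0, 0.5, 3, 0, -0.25]

```text
time_s: 20.2
tcp_pos: [0.653, -0.0646, 0.1177]
ee_rot: [[0.991, -0.134, -0.003], [-0.134, -0.991, -0.0], [-0.003, 0.001, -1.0]]
wrist_force: [-0.4, 0.1, -0.6]
gripper_width: 0.623
gripper_force: 0.0
```

```bash
cat > cap.py <<'E'
from h import *
st();C=cam('wrist');np.save("W9.npy",np.array(C,dtype=object));cv2.imwrite('pics/w9.png',C[0])
g=cv2.cvtColor(C[0],cv2.COLOR_BGR2HSV)
m=np.zeros(g.shape[:2],np.uint8);m[100:245,200:440]=((g[100:245,200:440,1]<60))*255
k,l,s,c=cv2.connectedComponentsWithStats(m)
T=np.load('T.npy',allow_pickle=True);S=np.load('S.npy',allow_pickle=True)
for i in range(1,k):
    if s[i,4]>200: print(s[i],c[i],onz(C,*c[i],.015).round(4),tri(T,(300.1,168.2),C,c[i]),tri(S,(357.5,196.3),C,c[i]))
E
python3 cap.py
```

```text
t 20.2 tcp [ 0.653  -0.0646  0.1177] ang -7.71 w 54.2 gf 0.0 F [-0.4  0.1 -0.6] j6 73.9
[ 280  161   44   47 1600] [301.833125 184.385625] [ 0.6745 -0.0523  0.015 ] (array([ 0.67437076, -0.05306074,  0.0144707 ]), np.float64(0.0016518766179062535)) (array([ 0.67258612, -0.05140807,  0.00506565]), np.float64(0.00065486818072206))
```

View pics/w9.png

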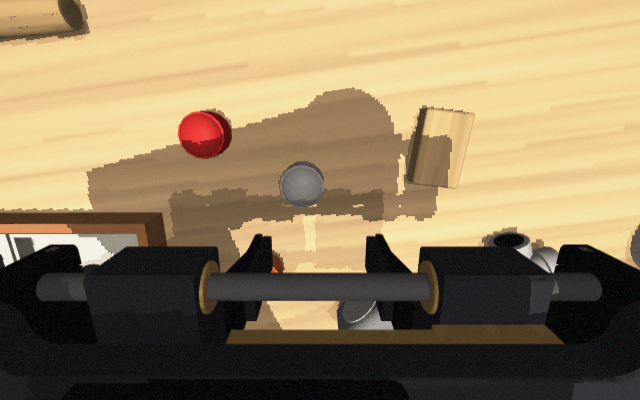

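The grey cap is at (302,184). The red ball (205,135) and wood block (440,148) are clear of the fingers.

```bash
python3 -c "
from h import *
go(.674,-.0523,.022,-7.5)"
```

```text
row [0.0, 0.003, -0.002] [1.96, -1.36, 9.61] dist 9.9 turn 0.2
```

>>> arm_command:
  deltas:
    - [0, 0, 0, 2, -1.3, 2, -0.25]
    - [0, 0, 0, 2, -1.3, 5, -0.25]
    - [0, 0, 0, 2, -1.3, 7.5, -0.25]
    - [0, 0, 0, 2, -1.3, 8.8, -0.25]
    - [0, 0, 0, 2, -1.3, 9.4, -0.25]
    - [0, 0, 0, 2, -1.3, 9.4, -0.25]
    - [0, 0, 0, 2, -1.3, 9.4, -0.25]

```text
time_s: 20.83
tcp_pos: [0.6762, -0.0517, 0.0268]
ee_rot: [[0.992, -0.129, 0.002], [-0.129, -0.992, -0.0], [0.002, 0.0, -1.0]]
wrist_force: [-0.3, -0.1, 0.7]
gripper_width: 0.627
gripper_force: 0.0
```

```bash
python3 -c "
from h import *
st();go(.674,-.0523,.022,-7.5)"
```

```text
t 20.83 tcp [ 0.6762 -0.0517  0.0268] ang -7.42 w 54.5 gf 0.0 F [-0.3 -0.1  0.7] j6 73.3
row [0.0, -0.002, 0.001] [-0.21, 0.09, 0.48] dist 0.5 turn 0.1
```

>>> arm_command:
  deltas:
    - [0, 0, 0, -0.2, 0, 0.3, -0.25]
    - [0, 0, 0, -0.2, 0, 0.4, -0.25]
    - [0, 0, 0, -0.2, 0, 0.4, 1]
    - [0, 0, 0, -0.2, 0, 0.4, 1]
    - [0, 0, 0, -0.2, 0, 0.4, 1]
    - [0, 0, 0, -0.2, 0, 0.4, 1]
    - [0, 0, 0, -0.2, 0, 0.4, 1]
    - [0, 0, 0, -0.2, 0, 0.4, 1]

```text
time_s: 21.5
tcp_pos: [0.6737, -0.0522, 0.0223]
ee_rot: [[0.991, -0.13, 0.0], [-0.13, -0.991, -0.0], [0.0, 0.0, -1.0]]
wrist_force: [-0.8, -0.2, 1.9]
gripper_width: 0.403
gripper_force: 30.0
```

>>> arm_command:
  deltas:
    - [0, 0, 0, 0, 0, -2, 1]
    - [0, 0, 0, 0, 0, -6, 1]
    - [0, 0, 0, 0, 0, -10, 1]
    - [0, 0, 0, 0, 0, -12, 1]
    - [0, 0, 0, 0, 0, -12, 1]

```text
time_s: 21.92
tcp_pos: [0.6769, -0.0518, 0.1485]
ee_rot: [[0.992, -0.129, 0.012], [-0.13, -0.992, 0.0], [0.012, -0.002, -1.0]]
wrist_force: [0.5, 0.1, -0.5]
gripper_width: 0.406
gripper_force: 30.0
```

```bash
python3 -c "
from h import *
st();go(.608,.1485,.14,-7.5)"
```

```text
t 21.92 tcp [ 0.6769 -0.0518  0.1485] ang -7.44 w 35.3 gf 29.999763071537018 F [ 0.5  0.1 -0.5] j6 73.2
row [-0.002, -0.012, 0.001] [-9.44, -18.97, 0.77] dist 21.2 turn 0.7
```

>>> arm_command:
  deltas:
    - [0, 0, 0, -9.3, -19, 0.8, 1]
    - [0, 0, 0, -9.3, -19, 0.8, 1]
    - [0, 0, 0, -9.3, -19, 0.8, 1]
    - [0, 0, 0, -9.3, -19, 0.8, 1]
    - [0, 0, 0, -9.3, -19, 0.8, 1]
    - [0, 0, 0, -9.3, -19, 0.8, 1]
    - [0, 0, 0, -9.3, -19, 0.8, 1]
    - [0, 0, 0, -9.3, -19, 0.8, 1]

```text
time_s: 22.58
tcp_pos: [0.6056, 0.1486, 0.1329]
ee_rot: [[0.992, -0.13, -0.002], [-0.13, -0.992, -0.001], [-0.001, 0.001, -1.0]]
wrist_force: [0.1, -0.1, -0.7]
gripper_width: 0.41
gripper_force: 30.0
```

```bash
python3 -c "
from h import *
st();go(.608,.1485,.0330,-7.5)"
```

```text
t 22.58 tcp [0.6056 0.1486 0.1329] ang -7.45 w 35.6 gf 29.99950647354126 F [ 0.1 -0.1 -0.7] j6 53.9
row [0.001, 0.001, 0.001] [0.26, -0.03, 9.99] dist 10.0 turn 0.1
```

>>> arm_command:
  deltas:
    - [0, 0, 0, 0.2, 0, 2, 1]
    - [0, 0, 0, 0.2, 0, 5, 1]
    - [0, 0, 0, 0.2, 0, 7.5, 1]
    - [0, 0, 0, 0.2, 0, 9, 1]
    - [0, 0, 0, 0.2, 0, 9.7, 1]
    - [0, 0, 0, 0.2, 0, 9.8, 1]
    - [0, 0, 0, 0.2, 0, 9.8, 1]

```text
time_s: 23.17
tcp_pos: [0.6088, 0.1473, 0.0359]
ee_rot: [[0.991, -0.132, 0.001], [-0.132, -0.991, 0.0], [0.001, -0.0, -1.0]]
wrist_force: [0.8, -0.2, -0.7]
gripper_width: 0.403
gripper_force: 30.0
```

```bash
python3 -c "
from h import *
st();go(.608,.1485,.0330,-7.5)"
```

```text
t 23.17 tcp [0.6088 0.1473 0.0359] ang -7.57 w 35.1 gf 29.996336102485657 F [ 0.8 -0.2 -0.7] j6 54.0
row [-0.0, -0.001, -0.001] [-0.1, -0.11, 0.29] dist 0.3 turn 0.1
```

>>> arm_command:
  deltas:
    - [0, 0, 0, 0, 0, 0.15, 1]
    - [0, 0, 0, 0, 0, 0.3, 1]
    - [0, 0, 0, 0, 0, 0.3, 1]

```text
time_s: 23.42
tcp_pos: [0.6084, 0.1483, 0.0334]
ee_rot: [[0.991, -0.131, 0.001], [-0.131, -0.991, 0.001], [0.001, -0.001, -1.0]]
wrist_force: [0.2, 0.5, -1.0]
gripper_width: 0.405
gripper_force: 30.0
```

>>> arm_command:
  deltas:
    - [0, 0, 0, 0, 0, 0, 0.9]
    - [0, 0, 0, 0, 0, 0, 0.1]
    - [0, 0, 0, 0, 0, 0, -0.1]
    - [0, 0, 0, 0, 0, 0, -0.1]
    - [0, 0, 0, 0, 0, 0, -0.1]

```text
time_s: 23.83
tcp_pos: [0.6083, 0.1484, 0.0331]
ee_rot: [[0.991, -0.13, 0.001], [-0.13, -0.991, 0.0], [0.001, -0.0, -1.0]]
wrist_force: [0.3, -0.2, 1.1]
gripper_width: 0.536
gripper_force: 0.0
```

>>> arm_command:
  deltas:
    - [0, 0, 0, 0, 0, -2, -0.1]
    - [0, 0, 0, 0, 0, -6, -0.1]
    - [0, 0, 0, 0, 0, -10, -0.1]
    - [0, 0, 0, 0, 0, -14, -0.1]
    - [0, 0, 0, -5, 0, -18, -0.1]
    - [0, 0, 0, -10, 0, -18, -0.1]
    - [0, 0, 0, -15, 0, -18, -0.1]
    - [0, 0, 0, -15, 0, -18, -0.1]

```text
time_s: 24.5
tcp_pos: [0.4573, 0.1677, 0.2137]
ee_rot: [[0.991, -0.131, 0.001], [-0.131, -0.991, 0.001], [0.001, -0.002, -1.0]]
wrist_force: [-0.3, 1.1, -0.1]
gripper_width: 0.547
gripper_force: 0.0
```

```bash
python3 - <<'E'
from h import *
st()
c=np.array([.561,.209]);u=np.array([.991,-.131]);v=np.array([.131,.991])
bins={"elbow":(1,1),"cap":(1,-1),"tee":(-1,-1),"flange":(-1,1)}
for nm in("wrist","top","scene"):
    C=cam(nm); cv2.imwrite(f"pics/end_{nm}.png",C[0]); print(nm)
    for b,(i,j) in bins.items():
        q=c+.0544*i*u+.0544*j*v
        poly=np.array([proj(C,[*(q+.048*a*u+.048*d*v),.011]) for a,d in((1,1),(1,-1),(-1,-1),(-1,1))])
        m=np.zeros(C[0].shape[:2],np.uint8);cv2.fillPoly(m,[poly.round().astype(np.int32)],255)
        g=cv2.cvtColor(C[0],cv2.COLOR_BGR2GRAY);sel=m>0
        mm=((g>60)&(g<np.percentile(g[sel],95)*.82)&sel).astype(np.uint8) # steel: between paint and white
        mm=cv2.morphologyEx(mm,cv2.MORPH_OPEN,np.ones((2,2),np.uint8))
        k,l,s,ce=cv2.connectedComponentsWithStats(mm)
        if k>1:
            o=1+np.argmax(s[1:,4]); w=onz(C,*ce[o],.025)[:2]-q; print(" ",b,s[o,4],"off uv mm",(1000*np.array([w@u,w@v])).round(1))
# look-alikes on the bench, top view
T0=np.load("T.npy",allow_pickle=True);T1=cam("top")
for n,(x,y) in {"cross":(372,209),"bend":(350,260)}.items():
    print(n,"mean abs diff",cv2.absdiff(T0[0],T1[0])[y-15:y+15,x-15:x+15].mean().round(2))
E
```

```text
t 24.5 tcp [0.4573 0.1677 0.2137] ang -7.53 w 47.6 gf 0.0 F [-0.3  1.1 -0.1] j6 43.2
wrist
  elbow 1821 off uv mm [2.6 4.9]
  cap 887 off uv mm [-0.5  0.9]
  tee 6244 off uv mm [ 0.2 -2.5]
  flange 1389 off uv mm [ -9.1 -40.3]
top
  elbow 298 off uv mm [-0.5  2.9]
  cap 154 off uv mm [-1.2 -2.7]
  tee 369 off uv mm [  9.7 -37.5]
  flange 174 off uv mm [  2.2 -41.7]
scene
  elbow 143 off uv mm [12.7 -0.6]
  cap 106 off uv mm [ 11.7 -10.6]
  tee 453 off uv mm [ 11.  -14.3]
  flange 210 off uv mm [ 12.6 -34.3]
cross mean abs diff 6.36
bend mean abs diff 6.29
```

Elbow, tee and cap are centred. The flange reading is confounded by shadow, so I'll check its bore and hole marks directly, and the centroids of the look-alikes.

```bash
python3 - <<'E'
from h import *
c=np.array([.561,.209]);u=np.array([.991,-.131]);v=np.array([.131,.991]);q=c-.0544*u+.0544*v
C=cam("wrist");g=cv2.cvtColor(C[0],cv2.COLOR_BGR2GRAY)
poly=np.array([proj(C,[*(q+.048*a*u+.048*d*v),.02]) for a,d in((1,1),(1,-1),(-1,-1),(-1,1))]).round().astype(np.int32);print(poly.tolist())
m=np.zeros(g.shape,np.uint8);cv2.fillPoly(m,[poly],255)
k,l,s,ce=cv2.connectedComponentsWithStats(((g<60)&(m>0)).astype(np.uint8))
for i in range(1,k):
    if s[i,4]>12:
        z=.041 if s[i,4]>150 else .018; w=onz(C,*ce[i],z)[:2]-q; print(s[i],"uv mm",(1000*np.array([w@u,w@v])).round(1))
def sat(im,w):
    x0,y0,x1,y1=w;h=cv2.cvtColor(im,cv2.COLOR_BGR2HSV)[y0:y1,x0:x1,1]
    k,l,s,c=cv2.connectedComponentsWithStats((h<70).astype(np.uint8));i=1+np.argmax(s[1:,4]);return s[i,4],(c[i]+[x0,y0]).round(1)
T0=np.load("T.npy",allow_pickle=True)[0];T1=cam("top")[0]
for n,w in(("cross",(352,190,395,230)),("bend",(335,240,370,280))): print(n,sat(T0,w),sat(T1,w))
E
```

```text
[[171, 100], [263, 100], [267, 189], [182, 189]]
[203 119   7   7  35] uv mm [25.6 14.1]
[248 126   6  10  13] uv mm [ 17.1 -33. ]
[239 133   7   6  35] uv mm [ 11.8 -23.4]
[201 138  23  22 394] uv mm [0.1 2.3]
[254 142   2  15  15] uv mm [ -2.9 -36.4]
[195 155   6   6  25] uv mm [-12.4  28.1]
[229 167   7   5  25] uv mm [-25.2  -9.7]
cross (np.int32(514), array([372.2, 209. ])) (np.int32(513), array([372.1, 209. ]))
bend (np.int32(302), array([350.3, 260.4])) (np.int32(302), array([350.3, 260.4]))
```

```bash
python3 -c "
from station import finish_job
print(finish_job())"
```

```text
the job is handed in; nothing more can be done
None
```

The elbow, tee, flange and cap are each in their painted bin, placed in the order asked, and the job was handed in at about 25 s; the final camera check puts all four inside their bins and the cross and bend unmoved.

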